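Gauge the iron holder's sleeve and show the tip to the microscope

ROBOT

A 7-joint arm with a two-finger parallel gripper is mounted at the origin on the work surface. World frame = base frame: x ahead of the robot, y to its left, z up, the work surface at z = 0. Lengths are in m, angles in rad, forces in N, time in s.
With the tool pointing down it reaches from about 0.4 to 0.85 m from the base axis. Payload 4.5 kg.
Tool frame: the origin (TCP) lies at the very end of the fingers, on their centre line; the grasp point (between the pads) lies 19 mm behind it; z points along the fingers, x is the direction in which the jaws open and shut, and the axes are right-handed (so a half turn about z gives the same grasp; the last joint's range is limited). The gripper opens to 88 mm and grips with 3 to 60 N. Pads are 18 mm wide; open, the fingers measure 123 mm over their backs; the gripper's body (75 mm by 187 mm) begins 45 mm behind the grasp point.
Start: joints at [-1.306, 0.689, -0.195, 1.565, 0.157, 0.902, -0.215], TCP at [0.143, 0.608, 0.239] pointing down, gripper open.
Joint ranges: [-3.01, 3.01], [-0.46, 2.08], [-1.47, 1.51], [0.13, 2.56], [-1, 4.14], [0.04, 2.09], [-2.66, 2.66]. Speed limits (rad/s): [2.57, 2.57, 3.14, 3.14, 3.14, 3.14, 3.14].

INTERFACE

Orientations are given as a rotation vector (axis times angle).
In Python, from plant import manip gives the robot as it stands.
- The arm moves only by the shell command python3 -m inch 'ROWS' [OPENING]. ROWS is JSON, a list of rows, each a list of 4 numbers: the shift along the tool's x, y, z in m, then the turn about the tool's z in degrees. A call has 1 to 20 rows; each row shifts and turns the commanded pose from where the row before left it, along the tool's axes as they then stand; what a row does not reach is not made up. A row lasts 1/10 s, in which the tool goes at most 50 mm and 8.59 degrees, less where a joint would pass 70% of its speed; a pose out of reach is approached as far as the arm can. A call with a gripper value outside its range is refused whole. OPENING is the finger opening in m, from 0 to 0.0881, set as the call begins (- or left out, the last holds). The fingers move at their own pace and stop on an object; the grip force is fixed at half the most. Time passes only in rows, so rows that do not move let the fingers close. It gives the time, the measured TCP pose, the force and the opening at its end, in the units of the state.
- manip.read_state(): the state, without advancing time (a new reading comes with each control period).
- manip.capture(name): name is "scene" or "top" or "wrist"; returns (picture, depth): 420x560x3 uint8, red, green, blue; 420x560 float32, m along the optical axis (not along the pixel's ray), 0 where there is no reading.
- manip.camera_params(name): a dict with "mtx" (3x3 intrinsics, pixels), "rvec" (rotation vector, rad) and "tvec" (3), from world to camera coordinates, as OpenCV has them. Camera axes: x right, y down, z forward; pixel columns grow to the right and rows downward; lengths in m; the calibration is good to about 2 mm. A picture is of the moment at which its call begins: read the wrist's pose just before it. camera_params takes no time and is no camera call; for the wrist camera it gives the pose at the moment of the call.
- manip.sign_off(): hands the job in, once; it reports no verdict.
The state is a dict: "t": time; "joints": joint angles; "joint_velocities": joint speeds; "tau": joint torques, N m; "tcp_pos": TCP position; "tcp_rot": TCP orientation; "ft_force": force on the tool from outside, world axes, zero at the start; "ft_torque": the same for the moment, N m; "finger_gap": finger opening in m.
Only numpy, scipy, OpenCV 4.12 (cv2) and the standard library are available. Lean on these libraries where they do the work, as an engineer would, in place of code of your own. Each camera call takes 0.05 s, during which the arm holds its last target. There are 200 camera calls.

TASK

Take the gauge rod off its rest and push its probe down into the sloping sleeve of the empty soldering-iron holder until the collar stops against the mouth, then draw it right out again. Finish with the rod still held in the gripper, level and still, with its tip straight under the lens of the camera microscope and about 65 mm below it, so that it can be read; do not put it down. Do not knock the microscope, and leave the other things on the bench where they are.

Things in the scene. Friction and masses are not known exactly. Their poses are not given: they have to be found in the camera images.
- rod: Gauge rod, about 120 g, level on its rest. Origin: centre of the handle on the rod's axis, 45 mm above the bench; x runs along the rod to the tip. Handle: flat-sided aluminium bar, 90 long (x -45 to 45), 14 wide (y), 16 high; grip its middle from above, closing along y. Then a steel collar disc 28 across, x 45 to 53; then a steel probe 8 across, to its round tip at x 133.
- collar (a point): Centre of the collar's front face (towards the tip), on the rod's axis, x 53 in the rod's frame.
- tip (a point): Very end of the probe, x 133 in the rod's frame.
- rest: Fixed grey rest: base plate 190 x 50 x 6 mm with two low saddles, under the rear end of the handle and under the probe near the tip (tops below 50 mm). Origin on the bench below the rod's origin; x as the rod's x. The middle of the handle is free all round.
- holder: Fixed soldering-iron holder, the empty one (another, an iron parked in it, stands far back). Black base 130 x 80 x 18 mm with a post that carries the sleeve. Origin on the bench straight below the centre of the sleeve's mouth; base at x -10 to 120 of its frame, the mouth faces -x.
- sleeve: The holder's fixed aluminium sleeve, sloping 30 degrees from level. Origin: centre of its mouth, 110 mm above the bench; z along the bore, out of the mouth and up. Tube 34 mm across, 100 long; mouth 22 across, narrowing over 12 mm to a bore of 12. The collar cannot enter: it stops on the rim with the probe 80 mm deep, 20 mm short of the tube's end.
- scope: Fixed camera microscope on a stand. Origin on the bench straight below the lens. Base plate 220 x 120 x 14 mm (x -50 to 170); column 24 across, 344 high, at x 140; a boom at 295 height carries the upright barrel, 36 across, looking straight down. Its -x side is open.
- lens (a point): Centre of the microscope's lens, the barrel's lower end, 240 mm above the bench; it looks straight down. It is in focus about 65 mm below the lens.
- tray: Bystander, loose, leave alone: shallow black parts tray with three bays, 85 x 110 x 18 (mm). Origin: centre of its underside.
- phone: Bystander, loose, leave alone: opened phone lying flat, 75 x 155 x 9 (mm). Origin: centre of its underside.
- reel: Bystander, loose, leave alone: flat tape reel, 60 across, 20 high (mm). Origin: centre of its underside.
- jar: Bystander, loose, leave alone: small squat jar, 44 across, 32 high (mm). Origin: centre of its underside.
- dispenser: Bystander, loose, leave alone: glass dispenser bottle, 66 across, 120 high (mm). Origin: centre of its underside.
- driver: Bystander, loose, leave alone: screwdriver lying flat, 150 long (mm). Origin: on it.
- tin: Bystander, loose, leave alone: low round tin, 52 across, 22 high (mm). Origin: centre of its underside.
Things that resemble listed ones, but are neither listed nor needed, are in the scene too. What is shaped like the rest but brown or green is not meant.

How it is judged:
On the way, in this order (a step that is already met when the one before it is completed fails the run):
1. the probe is fully in the sleeve of the empty holder, the collar against its mouth (z of collar in the frame of sleeve below 0.004 m and distance between collar and sleeve below 0.008 m and angle between the x axis of rod and the z axis of sleeve, either way round below 0.12 rad), for 0.1 s.
2. the probe is drawn right out of the sleeve (z of tip in the frame of sleeve above 0.008 m), for 0.1 s.
At the end, for the whole second after the job is handed in: The rod is held in the fingers alone (not resting on microscope, holder or rest), at rest and level within 7 degrees, its tip within 15 mm of the lens's vertical axis and 45 to 85 mm below the lens (horizontal distance between tip and lens below 0.015 m and z of tip in the frame of lens between -0.085 and -0.045 m and angle between rod's own x axis and vertical between 1.4508 and 1.6908 rad and linear speed of rod below 0.02 m/s and angular speed of rod below 0.15 rad/s and contact force between the fingers and rod above 1 N and contact force between rod and scope below 0.2 N and contact force between rod and holder below 0.2 N and contact force between rod and rest below 0.2 N); the arm keeps its last pose, push and grip.
It fails at once if the microscope is knocked (more than 5 N, by the rod or the arm) (contact force between any of rod, the arm, the fingers and scope above 5 N).
It fails at once if a bystander is moved by more than 30 mm (distance of any of tray, phone, reel, jar, dispenser, driver, tin from where it was at the start of the episode above 0.03 m).
It also fails if it takes over 59 s, if anything falls off the work surface, if the arm or the gripper's body presses on something with over 40 N, if the wrist force passes 120 N, or if a joint passes its speed limit or range.

## Working session

There is one attempt and no reset: what is moved stays moved. The work goes in short steps, Python scripts to look and compute and a shell command to move; the robot and the scene stay as the last step left them, time stands still between calls to the robot, and variables do not carry over. Pictures are saved under pics/ and viewed, about 8 in all and at most 12, crops included, and the job is handed in when it is done.

```bash
mkdir -p pics; ls; cat > h.py <<'E'
import numpy as np,cv2
from plant import manip
from scipy.spatial.transform import Rotation as R
def snap(n,f):
    p=manip.camera_params(n); im,d=manip.capture(n)
    cv2.imwrite('pics/%s.png'%f,im[:,:,::-1]); np.savez('pics/%s.npz'%f,d=d,im=im,K=p['mtx'],r=np.ravel(p['rvec']),t=np.ravel(p['tvec']))
def cloud(f):
    z=np.load('pics/%s.npz'%f); d=z['d'];K=z['K'];v,u=np.mgrid[:420,:560]
    c=np.stack([(u-K[0,2])/K[0,0]*d,(v-K[1,2])/K[1,1]*d,d],-1)
    P=(c-z['t'])@R.from_rotvec(z['r']).as_matrix()
    P[d==0]=np.nan
    return P,z['im']
E
python3 - <<'E'
from h import *
snap('scene','s0');snap('top','t0')
a=cv2.imread('pics/s0.png');b=cv2.imread('pics/t0.png')
for n in('scene','top'):
    p=manip.camera_params(n);M=R.from_rotvec(np.ravel(p['rvec'])).as_matrix();print(n,-M.T@np.ravel(p['tvec']),M.tolist())
s=manip.read_state();print(s['t'],s['tcp_pos'],R.from_rotvec(s['tcp_rot']).as_matrix())
E
```

```text
pics
scene [ 0.82555382 -0.52386922  1.08090911] [[0.8752723466653587, 0.483525490852891, -0.010070693044039625], [0.37752865194556806, -0.6961164792023873, -0.6106504436607205], [-0.3022754308955303, 0.5306834716460873, -0.7918362310469118]]
top [0.32923774 0.06086093 1.4667062 ] [[0.010242737097799985, -0.9998469480434249, -0.014183329122391362], [-0.9939070960709631, -0.008623138752108524, -0.10988323738335722], [0.1097441147238917, 0.015222416572627587, -0.9938433011884511]]
0.1 [0.1429197  0.60787576 0.2380199 ] [[ 2.28706710e-01  9.73495350e-01 -2.11115567e-04]
 [ 9.73494073e-01 -2.28706754e-01 -1.58458703e-03]
 [-1.59087166e-03  1.56885933e-04 -9.99998722e-01]]
```

View pics/t0.png

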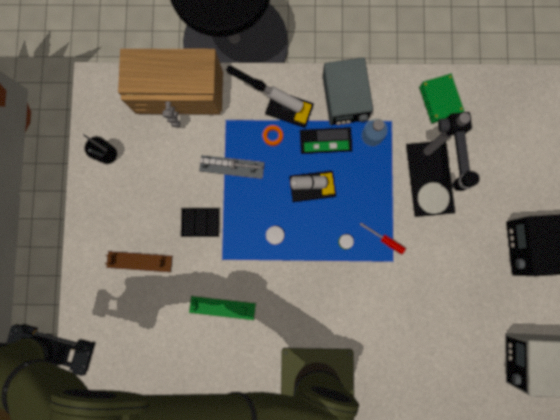

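View pics/s0.png

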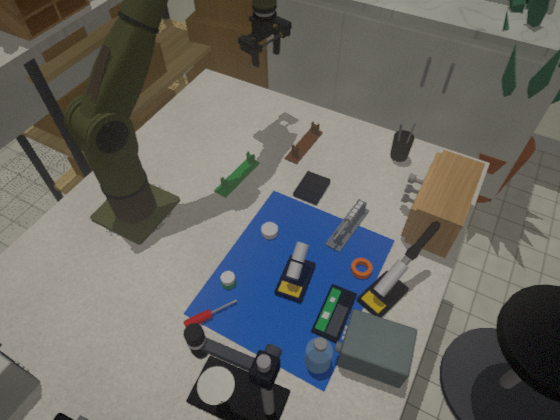

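The top view shows the grey rest with the rod at (232,167); the brown (139,262) and green (222,307) ones are decoys. The empty holder is at (313,185), while the one at (280,100) has an iron parked in it. The scope base is at (430,180) and its barrel top is near (467,180). Next I'll enlarge these and measure them.

```bash
python3 - <<'E'
from h import *
t=cv2.imread('pics/t0.png');s=cv2.imread('pics/s0.png')
f=lambda i,x,y,w,h:cv2.resize(i[y:y+h,x:x+w],(400,300),interpolation=cv2.INTER_CUBIC)
cv2.imwrite('pics/c1.png',np.vstack([np.hstack([f(t,190,140,160,120)[:,:],f(t,400,100,100,130)]),np.hstack([f(s,260,190,160,120),f(s,170,310,140,110)])]))
for n,(x0,x1,y0,y1) in {'t0':(195,500,100,230)}.items():
    P,im=cloud(n)
    for nm,(a,b,c,e),zr in [('rod',(195,270,150,185),(.045,.075)),('probe?',(195,270,150,185),(.03,.05)),('rodall',(195,270,150,185),(.003,.02)),
      ('sleeve',(285,340,165,205),(.055,.15)),('hbase',(285,340,165,205),(.012,.024)),('scbase',(400,460,130,220),(.009,.019)),('scboom',(410,490,100,200),(.28,.31)),('sctop',(410,490,100,200),(.32,.36))]:
        Q=P[c:e,a:b].reshape(-1,3);Q=Q[(Q[:,2]>zr[0])&(Q[:,2]<zr[1])]
        if len(Q)<5: print(nm,len(Q));continue
        c0,sz,an=cv2.minAreaRect((Q[:,:2]*1000).astype(np.float32))
        w,v=np.linalg.eigh(np.cov(Q[:,:2].T));ax=v[:,1]
        print(nm,len(Q),'rect',np.round(c0),np.round(sz),round(an,1),'mean',Q.mean(0).round(3),'pca',ax.round(3),'z',np.percentile(Q[:,2],[5,50,95]).round(3))
E
```

```text
rod 280 rect [625. 252.] [176.  27.] 84.5 mean [0.626 0.267 0.051] pca [0.107 0.994] z [0.046 0.051 0.058]
probe? 164 rect [625. 252.] [174.  27.] 83.7 mean [0.624 0.251 0.045] pca [0.094 0.996] z [0.036 0.046 0.05 ]
rodall 889 rect [623. 254.] [103. 221.] 0.4 mean [0.621 0.246 0.006] pca [0.039 0.999] z [0.003 0.006 0.011]
sleeve 436 rect [565.  27.] [ 35. 102.] 5.1 mean [0.565 0.029 0.098] pca [-0.11   0.994] z [0.073 0.1   0.12 ]
hbase 620 rect [568.  16.] [ 81. 130.] 7.9 mean [0.56  0.013 0.018] pca [-0.296  0.955] z [0.013 0.018 0.023]
scbase 2498 rect [ 603. -328.] [239. 127.] 7.8 mean [ 0.588 -0.328  0.014] pca [-0.991 -0.136] z [0.01  0.014 0.018]
scboom 733 rect [ 608. -326.] [180.  64.] 17.9 mean [ 0.612 -0.317  0.302] pca [-0.963 -0.271] z [0.287 0.304 0.309]
sctop 412 rect [ 605. -325.] [176.  48.] 4.2 mean [ 0.597 -0.327  0.336] pca [-0.994 -0.105] z [0.321 0.339 0.345]
```

View pics/c1.png

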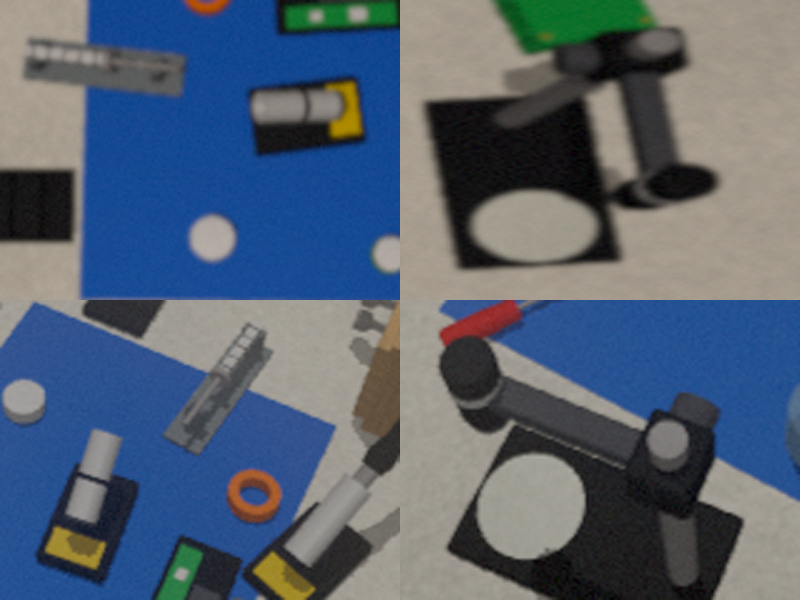

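The top crop shows the handle at the left (+y) end and the tip at the right, about (185,65) in the crop. The holder's sleeve has no iron in it, and the microscope's column is on its far (+x) side. Rod origin comes out near (0.63, 0.296). I'll move above it.

Rows can't tilt the tool, so the rod will have to pivot in the grip. The sleeve can do that, by hooking the tip under the mouth's upper lip and raising the gripper.

```bash
python3 -m inch '[[-0.0137,0.0389,0,0],[-0.0137,0.0389,0,0],[-0.0137,0.0389,0,0],[-0.0137,0.0389,0,0],[-0.0137,0.0389,0,0],[-0.0137,0.0389,0,0],[-0.0137,0.0389,0,0],[-0.0137,0.0389,0,0],[-0.0137,0.0389,0,0],[-0.0137,0.0389,0,0],[-0.0137,0.0389,0,0],[-0.0137,0.0389,0,0],[-0.0137,0.0389,0,0],[-0.0137,0.0389,0,0]]' && python3 -m inch '[[0,0,0,8],[0,0,0,8],[0,0,0,8],[0,0,0,8],[0,0,0,8],[0,0,0,8],[0,0,0,8],[0,0,0,8],[0,0,0,8],[0,0,0,8],[0,0,0,2.5],[0,0,0,0],[0,0,0,0]]'
cat >> h.py <<'E'
def pose():
    s=manip.read_state();M=R.from_rotvec(s['tcp_rot']).as_matrix()
    print('t',s['t'],'tcp',np.round(s['tcp_pos'],4),'jawhead',round(np.degrees(np.arctan2(M[1,0],M[0,0])),2),'tilt',np.round(M[:2,2],4),'j',np.round(s['joints'],2),'F',np.round(s['ft_force'],1),'gap',s['finger_gap']); return np.array(s['tcp_pos']),M
def goto(x,y,z=None,head=None):
    p,M=pose();d=np.array([x,y,p[2] if z is None else z])-p
    print('shift tool',np.round(M.T@d,4),'turn',None if head is None else round(-(((head-np.degrees(np.arctan2(M[1,0],M[0,0])))+180)%360-180),2))
E
python3 - <<'E'
from h import *
P,im=cloud('t0')
# sleeve: profile of top height along pca
Q=P[165:205,285:340].reshape(-1,3);Q=Q[(Q[:,2]>.06)&(Q[:,2]<.15)]
for y0 in np.arange(-.03,.085,.01):
    m=(Q[:,1]>y0)&(Q[:,1]<y0+.01)
    if m.sum()>3: print(round(y0,3),m.sum(),'x',np.percentile(Q[m,0],[2,50,98]).round(3),'zmax',np.percentile(Q[m,2],[50,97]).round(3))
B=P[100:220,400:500].reshape(-1,3);B=B[(B[:,2]>.2)]
for x0 in np.arange(.5,.72,.02):
    m=(B[:,0]>x0)&(B[:,0]<x0+.02)
    if m.sum()>3: print('scope',round(x0,3),m.sum(),'y',np.percentile(B[m,1],[2,50,98]).round(3),'z',np.percentile(B[m,2],[50,97]).round(3))
S,_=cloud('s0')
B=S[310:420,170:310].reshape(-1,3);B=B[B[:,2]>.15]
for x0 in np.arange(.5,.72,.02):
    m=(B[:,0]>x0)&(B[:,0]<x0+.02)
    if m.sum()>3: print('scopeS',round(x0,3),m.sum(),'y',np.percentile(B[m,1],[2,50,98]).round(3),'z',np.percentile(B[m,2],[3,50,97]).round(3))
pose();snap('wrist','w1')
E
```

```text
t: 1.5
tcp_pos: [0.6303, 0.2958, 0.2382]
tcp_rot: [-2.462, -1.951, 0.002]
ft_force: [1.0, 0.7, -0.1]
finger_gap: 0.0883
t: 2.8
tcp_pos: [0.6289, 0.2972, 0.2383]
tcp_rot: [3.137, -0.155, -0.001]
ft_force: [0.0, 0.6, -0.2]
finger_gap: 0.0881
-0.03 15 x [0.559 0.568 0.582] zmax [0.075 0.078]
-0.02 37 x [0.555 0.569 0.586] zmax [0.077 0.086]
-0.01 45 x [0.555 0.566 0.585] zmax [0.082 0.087]
0.0 37 x [0.553 0.567 0.584] zmax [0.09  0.095]
0.01 47 x [0.551 0.567 0.582] zmax [0.093 0.1  ]
0.02 36 x [0.551 0.564 0.581] zmax [0.1   0.108]
0.03 48 x [0.55  0.563 0.581] zmax [0.104 0.114]
0.04 40 x [0.547 0.561 0.579] zmax [0.11  0.117]
0.05 51 x [0.546 0.56  0.579] zmax [0.117 0.124]
0.06 52 x [0.545 0.562 0.579] zmax [0.113 0.125]
0.07 28 x [0.547 0.563 0.575] zmax [0.102 0.11 ]
scope 0.5 43 y [-0.341 -0.333 -0.326] z [0.306 0.338]
scope 0.52 247 y [-0.349 -0.325 -0.318] z [0.335 0.342]
scope 0.54 130 y [-0.348 -0.327 -0.319] z [0.326 0.343]
scope 0.56 95 y [-0.342 -0.329 -0.321] z [0.304 0.309]
scope 0.58 102 y [-0.34  -0.327 -0.318] z [0.305 0.309]
scope 0.6 93 y [-0.338 -0.324 -0.316] z [0
[... 259 characters left out ...]
2 -0.339 -0.319] z [0.263 0.339 0.341]
scopeS 0.54 400 y [-0.351 -0.341 -0.321] z [0.247 0.318 0.341]
scopeS 0.56 151 y [-0.342 -0.334 -0.32 ] z [0.29  0.305 0.308]
scopeS 0.58 155 y [-0.34  -0.331 -0.318] z [0.289 0.305 0.308]
scopeS 0.6 155 y [-0.338 -0.329 -0.317] z [0.289 0.305 0.308]
scopeS 0.62 159 y [-0.336 -0.327 -0.314] z [0.29  0.305 0.307]
scopeS 0.64 177 y [-0.345 -0.323 -0.282] z [0.291 0.306 0.321]
scopeS 0.66 477 y [-0.346 -0.328 -0.277] z [0.181 0.318 0.345]
scopeS 0.68 598 y [-0.344 -0.325 -0.279] z [0.169 0.317 0.344]
t 2.8 tcp [0.6289 0.2972 0.2383] jawhead -5.64 tilt [-0.0008 -0.0003] j [-0.58  0.8   0.15  1.33 -0.13  1.02 -0.51] F [ 0.   0.6 -0.2] gap 0.08810992812096693
```

View pics/w1.png

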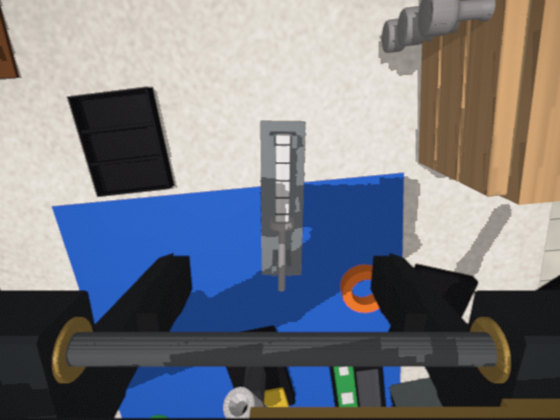

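Wrist view: the rod lies along column ~283, from the handle's rear at row 133 to the tip at row 290, and the jaws are parallel to it. Now the exact numbers, for the lens too.

```bash
python3 - <<'E'
from h import *
P,im=cloud('w1')
Q=P[115:300,255:312].reshape(-1,3)
def ln(lo,hi,nm,box=Q):
    q=box[(box[:,2]>lo)&(box[:,2]<hi)];w,v=np.linalg.eigh(np.cov(q[:,:2].T));a=v[:,1]*-np.sign(v[1,1]);m=q[:,:2].mean(0);s=(q[:,:2]-m)@a
    c0,sz,an=cv2.minAreaRect((q[:,:2]*1000).astype(np.float32))
    print(nm,len(q),'dir',a.round(4),'head',np.degrees(np.arctan2(a[1],a[0])).round(2),'mean',m.round(4),'ends',(m+s.min()*a).round(4),(m+s.max()*a).round(4),'rect',np.round(c0,1),np.round(sz,1),'z50',np.median(q[:,2]).round(4))
ln(.0505,.056,'handle');ln(.0505,.07,'h+collar');ln(.042,.07,'all');ln(.056,.07,'collar')
ln(.003,.009,'plate')
for n,b in(('t0',(100,220,400,500)),('s0',(310,420,170,310))):
    A,_=cloud(n);B=A[b[0]:b[1],b[2]:b[3]].reshape(-1,3);q=B[(B[:,2]>.333)&(B[:,0]<.6)]
    c,r=cv2.minEnclosingCircle((q[:,:2]*1000).astype(np.float32));print(n,'barrel top',len(q),np.round(c,1),round(r,1))
    q=B[(B[:,2]>.335)&(B[:,0]>.64)];c,r=cv2.minEnclosingCircle((q[:,:2]*1000).astype(np.float32));print(n,'column top',len(q),np.round(c,1),round(r,1))
A,_=cloud('s0');q=A[310:420,170:310].reshape(-1,3);q=q[(q[:,2]>.245)&(q[:,2]<.285)&(q[:,0]<.6)];print('barrel side',len(q),q.min(0),q.max(0))
E
```

```text
handle 1317 dir [-0.1023 -0.9948] head -95.87 mean [0.6285 0.2951] ends [0.6333 0.3412] [0.618  0.1926] rect [625.1 266.9] [149.4  25.5] z50 0.0528
h+collar 1429 dir [-0.1023 -0.9948] head -95.87 mean [0.6281 0.2915] ends [0.6332 0.3412] [0.618  0.1926] rect [625.1 266.9] [149.4  25.5] z50 0.0529
all 2166 dir [-0.1051 -0.9945] head -96.03 mean [0.6261 0.2722] ends [0.6334 0.3415] [0.6149 0.1662] rect [624.4 253.8] [176.2  28. ] z50 0.0522
collar 112 dir [ 0.9948 -0.1018] head -5.84 mean [0.6237 0.2483] ends [0.615  0.2492] [0.6327 0.2474] rect [623.8 248.4] [ 7.9 17.8] z50 0.0577
plate 4191 dir [-0.1081 -0.9941] head -96.2 mean [0.6253 0.2658] ends [0.6346 0.3511] [0.6108 0.1323] rect [625.8 241.4] [220.1  56.2] z50 0.0058
t0 barrel top 195 [ 535.6 -335.1] 18.2
t0 column top 100 [ 674.2 -321. ] 12.9
s0 barrel top 306 [ 536.9 -334.4] 18.4
s0 column top 173 [ 676.1 -319.7] 12.2
barrel side 81 [ 0.53157391 -0.35196114  0.24526287] [ 0.57781934 -0.33496751  0.28434138]
```

The rod origin is at (0.629, 0.297) with heading -96°, and the TCP is already above it. The lens is at (0.536, -0.335), with the column 140 mm behind it as specified. Now to descend and grip.

```bash
python3 -m inch '[[0,0,0.03,0.35],[0,0,0.03,0],[0,0,0.03,0],[0,0,0.03,0],[0,0,0.03,0],[0,0,0.03,0],[0,0,0.02,0],[0,0,0.012,0],[0,0,0,0],[0,0,0,0]]' && python3 -m inch '[[0,0,0,0],[0,0,0,0],[0,0,0,0],[0,0,0,0],[0,0,0,0],[0,0,0,0],[0,0,0,0],[0,0,0,0]]' 0 && python3 -m inch '[[0,0,-0.02,0],[0,0,-0.03,0],[0,0,-0.04,0],[0,0,-0.04,0],[0,0,-0.03,0],[0,0,0,0],[0,0,0,0]]'
python3 - <<'E'
from h import *
pose();snap('wrist','w2');snap('scene','s2')
t=cv2.imread('pics/s2.png')[120:280,280:480];w=cv2.imread('pics/w2.png')
cv2.imwrite('pics/c2.png',np.hstack([cv2.resize(t,(400,320)),cv2.resize(w,(400,320))]))
E
```

```text
t: 3.85
tcp_pos: [0.63, 0.2973, 0.0275]
tcp_rot: [-3.136, 0.166, -0.002]
ft_force: [-0.2, -0.1, 0.6]
finger_gap: 0.0878
t: 4.65
tcp_pos: [0.6292, 0.2972, 0.0267]
tcp_rot: [-3.137, 0.166, 0.0]
ft_force: [0.9, -0.5, 0.8]
finger_gap: 0.0265
t: 5.35
tcp_pos: [0.6296, 0.2973, 0.1886]
tcp_rot: [-3.136, 0.166, -0.003]
ft_force: [-0.3, -0.1, -0.7]
finger_gap: 0.0004
t 5.35 tcp [0.6296 0.2973 0.1886] jawhead -6.08 tilt [0.0022 0.0012] j [-0.58  0.85  0.14  1.39 -0.14  0.92 -0.51] F [-0.3 -0.1 -0.7] gap 0.00041270171163931916
```

View pics/c2.png

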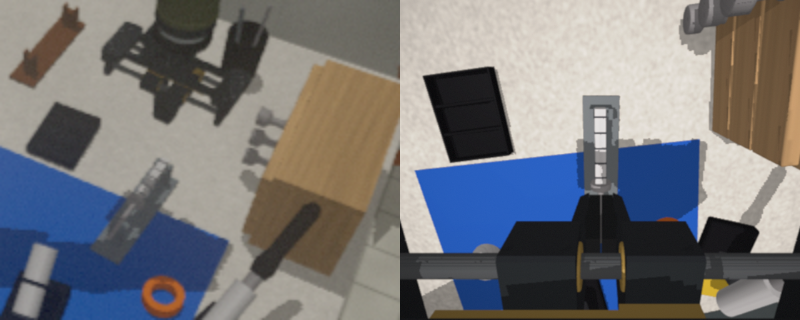

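The fingers were still closing (26 mm gap) when I lifted, so the rod stayed on the rest. I'll reopen, check that it hasn't moved, and repeat with a longer wait.

```bash
python3 -m inch '[[0,0,0,0],[0,0,0,0],[0,0,0,0],[0,0,0,0],[0,0,0,0],[0,0,0,0]]' 0.045; python3 - <<'E'
from h import *
pose();snap('wrist','w3');P,im=cloud('w3')
q=P.reshape(-1,3);q=q[(q[:,2]>.042)&(q[:,2]<.07)&(abs(q[:,0]-.626)<.03)&(abs(q[:,1]-.25)<.13)]
print(len(q),cv2.minAreaRect((q[:,:2]*1000).astype(np.float32)))
h=q[(q[:,2]>.0505)&(q[:,1]>.29)];w,v=np.linalg.eigh(np.cov(h[:,:2].T));print(v[:,1],h.mean(0),h[:,1].max())
E
```

```text
t: 6.05
tcp_pos: [0.6292, 0.2972, 0.1867]
tcp_rot: [-3.137, 0.166, 0.0]
ft_force: [-0.9, -0.2, 0.7]
finger_gap: 0.0444
t 6.05 tcp [0.6292 0.2972 0.1867] jawhead -6.07 tilt [-0.0001  0.    ] j [-0.58  0.85  0.14  1.39 -0.14  0.92 -0.51] F [-0.9 -0.2  0.7] gap 0.0443798319113964
2883 ((623.5962524414062, 253.96449279785156), (176.02157592773438, 27.930253982543945), 83.48065185546875)
[0.10130569 0.99485535] [0.63005862 0.31665189 0.05283953] 0.34176619923465307
```

```bash
python3 -m inch '[[0,0,0.03,0],[0,0,0.03,0],[0,0,0.03,0],[0,0,0.03,0],[0,0,0.025,0],[0,0,0.015,0],[0,0,0,0],[0,0,0,0]]' && python3 -m inch '[[0,0,0,0],[0,0,0,0],[0,0,0,0],[0,0,0,0],[0,0,0,0],[0,0,0,0],[0,0,0,0],[0,0,0,0]]' 0 && python3 -m inch '[[0,0,-0.02,0],[0,0,-0.03,0],[0,0,-0.04,0],[0,0,-0.04,0],[0,0,-0.03,0],[0,0,0,0],[0,0,0,0]]'
python3 - <<'E'
from h import *
pose();snap('wrist','w4');snap('scene','s4')
t=cv2.imread('pics/s4.png')[120:280,280:480];w=cv2.imread('pics/w4.png')
cv2.imwrite('pics/c4.png',np.hstack([cv2.resize(t,(400,320)),cv2.resize(w,(400,320))]))
def prof(n):
    P,_=cloud(n);p,M=pose();q=P.reshape(-1,3);l=(q-p)@M; # tool frame
    m=(abs(l[:,0])<.006)&(l[:,2]<.0)&(l[:,2]>-.08)&(abs(l[:,1])<.14)
    for a in np.arange(-.14,.14,.01):
        k=m&(l[:,1]>a)&(l[:,1]<a+.01)
        if k.sum()>3: print(n,round(a,3),k.sum(),np.percentile(l[k,2],[5,50,95]).round(4))
prof('w4');prof('s4')
E
```

```text
t: 6.9
tcp_pos: [0.6299, 0.2974, 0.0275]
tcp_rot: [-3.137, 0.166, -0.002]
ft_force: [0.5, -0.2, 0.6]
finger_gap: 0.0453
t: 7.7
tcp_pos: [0.6295, 0.2973, 0.0272]
tcp_rot: [-3.137, 0.166, -0.001]
ft_force: [-1.0, 0.1, 5.6]
finger_gap: 0.0135
t: 8.4
tcp_pos: [0.629, 0.2972, 0.1874]
tcp_rot: [-3.137, 0.166, -0.0]
ft_force: [-0.1, -0.0, -0.8]
finger_gap: 0.0134
t 8.4 tcp [0.629  0.2972 0.1874] jawhead -6.07 tilt [0.0003 0.0005] j [-0.58  0.85  0.14  1.39 -0.14  0.92 -0.5 ] F [-0.1 -0.  -0.8] gap 0.01343352062847279
t 8.5 tcp [0.6279 0.2968 0.1852] jawhead -6.06 tilt [-0.0033 -0.0013] j [-0.58  0.85  0.14  1.39 -0.14  0.92 -0.5 ] F [ 0.1  0.1 -1.6] gap 0.013605882622480754
w4 -0.05 694 [-0.0286 -0.0271 -0.0151]
w4 -0.04 776 [-0.029 -0.028 -0.027]
w4 -0.03 842 [-0.0795 -0.028  -0.027 ]
w4 -0.02 656 [-0.0289 -0.0279 -0.0269]
w4 -0.01 633 [-0.0287 -0.0278 -0.027 ]
w4 0.0 552 [-0.0286 -0.0277 -0.0269]
w4 0.01 249 [-0.0285 -0.0276 -0.0268]
w4 0.03 301 [-0.0286 -0.0277 -0.0269]
w4 0.04 700 [-0.0334 -0.0298 -0.0269]
w4 0.05 42 [-0.0331 -0.0324 -0.0316]
t 8.5 tcp [0.6279 0.2968 0.1852] jawhead -6.06 tilt [-0.0033 -0.0013] j [-0.58  0.85  0.14  1.39 -0.14  0.92 -0.5 ] F [ 0.1  0.1 -1.6] gap 0.013605882622480754
s4 -0.02 4 [-0.0275 -0.0268 -0.0262]
s4 -0.01 9 [-0.0283 -0.0266 -0.0244]
s4 0.0 15 [-0.0419 -0.0265 -0.0231]
s4 0.01 10 [-0.0278 -0.0257 -0.0234]
s4 0.02 16 [-0.0792 -0.027  -0.0241]
s4 0.03 10 [-0.03   -0.0263 -0.0241]
s4 0.04 9 [-0.0339 -0.031  -0.0294]
s4 0.05 22 [-0.0327 -0.0227 -0.0155]
s4 0.06 8 [-0.0245 -0.0204 -0.0178]
s4 0.07 10 [-0.0251 -0.0223 -0.0179]
s4 0.08 8 [-0.0249 -0.023  -0.0181]
s4 0.09 8 [-0.0234 -0.0229 -0.021 ]
s4 0.1 8 [-0.0233 -0.0207 -0.0201]
s4 0.11 11 [-0.023  -0.0216 -0.0173]
s4 0.12 11 [-0.0238 -0.022  -0.0155]
```

View pics/c4.png

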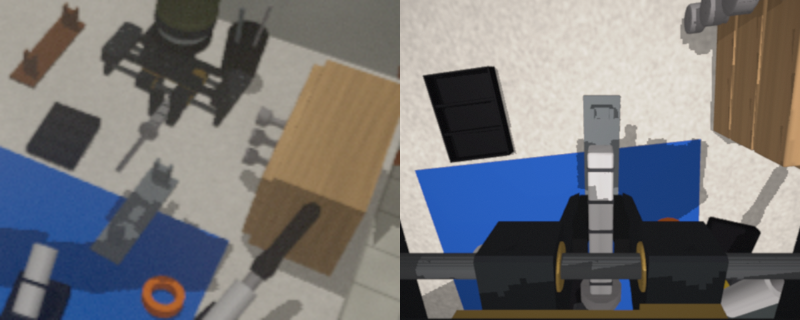

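The rod is held level: its axis is 19–20 mm behind the TCP, with the tip along tool +y. I'll align it with the holder's heading (about -84°) and carry it level past the holder, so the wrist camera can see the mouth.

```bash
python3 -m inch '[[0,0,-0.02,-6],[0,0,-0.02,-6.2],[0,0,0,0],[-0.0132,0.0435,0,0],[-0.0132,0.0435,0,0],[-0.0132,0.0435,0,0],[-0.0132,0.0435,0,0],[-0.0132,0.0435,0,0],[-0.0132,0.0435,0,0],[-0.0132,0.0435,0,0],[-0.0132,0.0435,0,0],[0,0,0,0],[0,0,0,0]]'
python3 - <<'E'
from h import *
pose();snap('wrist','w5')
P,im=cloud('w5')
q=P.reshape(-1,3)
s=q[(q[:,2]>.085)&(q[:,2]<.13)&(abs(q[:,0]-.562)<.04)&(q[:,1]>0)&(q[:,1]<.1)]
for y0 in np.arange(0,.1,.01):
    k=s[(s[:,1]>y0)&(s[:,1]<y0+.01)]
    if len(k)>9: print(round(y0,3),len(k),np.percentile(k[:,0],[2,98]).round(4),'mid',np.percentile(k[:,0],[2,98]).mean().round(4),'zmax',k[:,2].max().round(4))
b=q[(q[:,2]>.013)&(q[:,2]<.022)&(abs(q[:,0]-.562)<.08)&(q[:,1]>-.03)&(q[:,1]<.1)]
print(len(b),cv2.minAreaRect((b[:,:2]*1000).astype(np.float32)))
E
```

```text
t: 9.8
tcp_pos: [0.5601, -0.0614, 0.2252]
tcp_rot: [-3.137, -0.159, 0.005]
ft_force: [0.1, 0.7, -1.5]
finger_gap: 0.0136
t 9.8 tcp [ 0.5601 -0.0614  0.2252] jawhead 5.82 tilt [-0.003   0.0002] j [ 0.01  0.62  0.04  1.77 -0.03  0.75  0.16] F [ 0.1  0.7 -1.5] gap 0.013591119266074902
0.0 364 [0.5549 0.5797] mid 0.5673 zmax 0.0953
0.01 505 [0.5515 0.5813] mid 0.5664 zmax 0.1019
0.02 600 [0.5493 0.5817] mid 0.5655 zmax 0.1074
0.03 669 [0.5477 0.5801] mid 0.5639 zmax 0.1125
0.04 735 [0.5467 0.5789] mid 0.5628 zmax 0.1186
0.05 828 [0.5451 0.5774] mid 0.5613 zmax 0.1248
0.06 605 [0.5436 0.5765] mid 0.56 zmax 0.1257
0.07 470 [0.5454 0.5752] mid 0.5603 zmax 0.1148
3985 ((565.9338989257812, 23.067996978759766), (80.02758026123047, 116.3980712890625), 7.883928298950195)
```

View pics/w5.png

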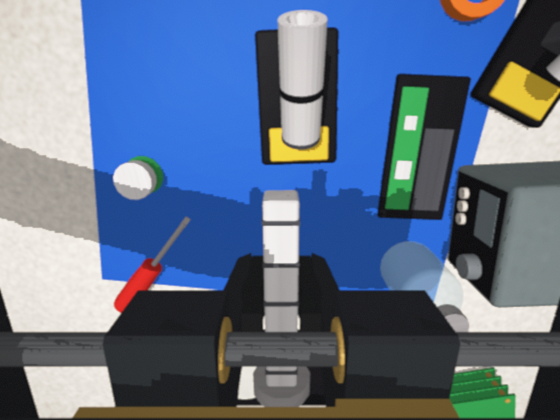

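Wrist view: the open sleeve mouth is at (302,18) and the sleeve axis is near column 302. The holder heading comes out at 7.4°, with the mouth at (0.559, 0.0705, 0.110); base, rim and sleeve agree. I'll place the rod level in front of the mouth.

```bash
python3 -m inch '[[0,0,0,-1.6],[0.002,-0.036,0,0],[0.002,-0.036,0,0],[0.002,-0.036,0,0],[0.002,-0.036,0,0],[0.002,-0.036,0,0],[0.002,-0.036,0,0],[0.002,-0.036,0,0],[0.002,-0.037,0,0],[0,0,0.03,0],[0,0,0.035,0],[0,0,0.035,0],[0,0,0.025,0],[0,0,0.012,0],[0,0,0,0],[0,0,0,0],[0,0,0,0]]'
python3 - <<'E'
from h import *
p,M=pose();goto(.539,.2272,.0875,7.4)
snap('scene','s6');snap('top','t6')
a=cv2.imread('pics/s6.png')[180:320,240:400];b=cv2.imread('pics/t6.png')[120:230,220:345]
cv2.imwrite('pics/c6.png',np.hstack([cv2.resize(a,(400,350),interpolation=2),cv2.resize(b,(400,350),interpolation=2)]))
h=np.array([.1288,-.9917,0]);s=np.cross(h,[0,0,1]);m=np.array([.5593,.0705,.11])
for n in('s6','t6'):
    P,_=cloud(n);q=P.reshape(-1,3)-m;H=q@h;S=q@s;V=q[:,2]
    k=(abs(S)<.02)&(H>-.09)&(H<-.005)&(abs(V)<.03)
    print(n,k.sum());
    for a in np.arange(-.09,.0,.01):
        j=k&(H>a)&(H<a+.01)
        if j.sum()>2: print(round(a,3),j.sum(),'S',np.median(S[j]).round(4),'V',np.percentile(V[j],[50,90]).round(4),'Hmax',H[j].max().round(4))
    k=(abs(S)<.03)&(H>0.005)&(H<.09)&(V>-.06)&(V<.03)
    for a in np.arange(0,.09,.02):
        j=k&(H>a)&(H<a+.02)&(V>.015-(a+.02)*.577-.012)
        if j.sum()>3: print('sleeve',round(a,3),j.sum(),'S',np.percentile(S[j],[2,98]).round(4),S[j].mean().round(4))
E
```

```text
t: 11.55
tcp_pos: [0.5394, 0.2292, 0.0912]
tcp_rot: [-3.133, -0.212, -0.004]
ft_force: [-0.1, 0.7, -2.1]
finger_gap: 0.0134
t 11.55 tcp [0.5394 0.2292 0.0912] jawhead 7.75 tilt [0.0026 0.0014] j [-0.51  0.85  0.05  1.81 -0.07  0.49 -0.28] F [-0.1  0.7 -2.1] gap 0.013353783442147795
t 11.55 tcp [0.5394 0.2292 0.0912] jawhead 7.75 tilt [0.0026 0.0014] j [-0.51  0.85  0.05  1.81 -0.07  0.49 -0.28] F [-0.1  0.7 -2.1] gap 0.013353783442147795
shift tool [-0.0006  0.0019  0.0037] turn 0.35
s6 55
-0.09 8 S -0.0033 V [0.0026 0.0041] Hmax -0.0808
-0.08 8 S -0.0039 V [0.0014 0.003 ] Hmax -0.0708
-0.07 9 S -0.0032 V [0.0024 0.0037] Hmax -0.0604
-0.06 10 S -0.0037 V [0.0011 0.0043] Hmax -0.0504
-0.05 7 S -0.0045 V [0.0017 0.0031] Hmax -0.0403
-0.04 9 S -0.0033 V [0.0023 0.0031] Hmax -0.0312
-0.03 4 S -0.0036 V [-0.0009  0.0021] Hmax -0.0293
sleeve 0.0 74 S [-0.0195  0.0121] -0.0052
sleeve 0.02 111 S [-0.0199  0.0122] -0.0051
sleeve 0.04 109 S [-0.0204  0.0117] -0.0052
sleeve 0.06 107 S [-0.0201  0.0116] -0.0055
sleeve 0.08 54 S [-0.0203  0.011 ] -0.0062
t6 77
-0.09 12 S -0.0009 V [0.0016 0.005 ] Hmax -0.0811
-0.08 11 S -0.0003 V [0.0022 0.0043] Hmax -0.0701
-0.07 10 S -0.0016 V [0.0013 0.0041] Hmax -0.0618
-0.06 11 S -0.0005 V [0.0014 0.0031] Hmax -0.0508
-0.05 10 S -0.0018 V [-0.0001  0.002 ] Hmax -0.0403
-0.04 11 S -0.0003 V [0.0021 0.0043] Hmax -0.0315
-0.03 4 S -0.0012 V [0.0009 0.0053] Hmax -0.0261
-0.01 8 S -0.0037 V [-0.0118 -0.0095] Hmax -0.0052
sleeve 0.0 72 S [-0.0178  0.0151] 0.0005
sleeve 0.02 88 S [-0.017   0.0155] 0.0005
sleeve 0.04 86 S [-0.0159  0.014 ] 0.0003
sleeve 0.06 79 S [-0.016   0.0143] 0.0005
sleeve 0.08 41 S [-0.0155  0.015 ] 0.0005
```

View pics/c6.png

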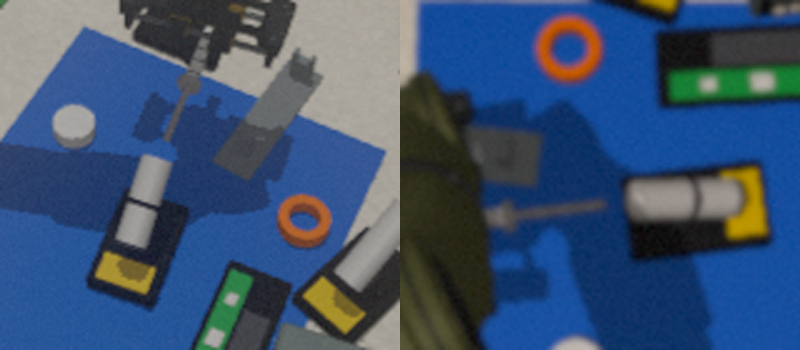

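Rod and sleeve are aligned sideways to about 1 mm and parallel. The tip is about 26 mm short of the mouth, level at (605,205) in the right crop. I'll enter the funnel, then raise along an arc so the upper lip tilts the rod.

```bash
python3 -m inch '[[0,0.009,0,0],[0,0.009,0,0],[0,0.009,0,0],[0,0.007,0,0],[0,0.002,0,0],[0,0,0,0],[0,0,0,0]]' && python3 -m inch '[[0,0.0005,-0.006,0],[0,0.0005,-0.006,0],[0,0.001,-0.006,0],[0,0.001,-0.006,0],[0,0,0,0],[0,0,0,0]]'
cat >> h.py <<'E'
def rod(n,b=None):
    """rod profile in holder plane (mm) from a picture"""
    h=np.array([.1288,-.9917,0]);s=np.cross(h,[0,0,1]);m=np.array([.5593,.0705,.11])
    p,M=pose();o=p-.0195*M[:,2]-m;print('grip h,v,s mm',np.round([o@h*1e3,o[2]*1e3,o@s*1e3],1))
    P,_=cloud(n);q=P.reshape(-1,3)-m;H=q@h;S=q@s;V=q[:,2];h0=o@h
    k=(abs(S)<.006)&(H>h0+.056)&(H<-.012)&(V>-.06)&(V<.13)
    if k.sum()>5:
        c=np.polyfit(H[k],V[k],1);c=np.polyfit(H[k][abs(np.polyval(c,H[k])-V[k])<.006],V[k][abs(np.polyval(c,H[k])-V[k])<.006],1);print(n,k.sum(),'probe slope deg',np.degrees(np.arctan(c[0])).round(1),'top V at h=-20mm',np.polyval(c,-.02).round(4))
E
python3 - <<'E'
from h import *
for n in('scene','top'):
    snap(n,n+'7');rod(n+'7')
E
```

```text
t: 12.35
tcp_pos: [0.5431, 0.1932, 0.0897]
tcp_rot: [-3.134, -0.212, 0.0]
ft_force: [0.5, -0.2, -1.4]
finger_gap: 0.0139
t: 12.95
tcp_pos: [0.5437, 0.1908, 0.1141]
tcp_rot: [-3.133, -0.213, -0.001]
ft_force: [-0.7, 4.6, -2.4]
finger_gap: 0.0137
t 13.0 tcp [0.5437 0.1906 0.1138] jawhead 7.78 tilt [0.0004 0.0011] j [-0.44  0.8   0.04  1.83 -0.06  0.51 -0.23] F [ 0.3  4.6 -2.2] gap 0.013553618663415364
grip h,v,s mm [-121.1   23.3    0. ]
scene7 50 probe slope deg -8.5 top V at h=-20mm 0.0089
t 13.05 tcp [0.5436 0.1905 0.1137] jawhead 7.78 tilt [0.0002 0.0009] j [-0.44  0.8   0.04  1.83 -0.06  0.51 -0.23] F [-1.5  4.2 -2.7] gap 0.013485723975938224
grip h,v,s mm [-1.21e+02  2.32e+01  1.00e-01]
top7 60 probe slope deg -10.2 top V at h=-20mm 0.0082
```

The hooking works: the rod pivots in the grip (slope about -9.5°) with about 5 N at the tip. I'll continue to 30°.

```bash
python3 -m inch '[[0,0.002,-0.004,0],[0,0.0025,-0.004,0],[0,0.0018,-0.0055,0],[0,0.0018,-0.0055,0],[0,0.0022,-0.0054,0],[0,0.0022,-0.0054,0],[0,0.0027,-0.0051,0],[0,0.0027,-0.0051,0],[0,0,0,0],[0,0,0,0]]'
python3 - <<'E'
from h import *
for n in('scene','top'):
    snap(n,n+'8');rod(n+'8')
E
```

```text
t: 14.05
tcp_pos: [0.5461, 0.1712, 0.1537]
tcp_rot: [3.134, 0.211, -0.0]
ft_force: [0.6, 2.2, -1.4]
finger_gap: 0.0133
t 14.1 tcp [0.546  0.1711 0.1535] jawhead 7.7 tilt [-0.0003 -0.0011] j [-0.41  0.74  0.04  1.81 -0.05  0.59 -0.2 ] F [ 0.1  1.9 -1.1] gap 0.01394936014597121
grip h,v,s mm [-101.5   63.     0.2]
scene8 40 probe slope deg -30.4 top V at h=-20mm 0.0166
t 14.15 tcp [0.546  0.1712 0.1534] jawhead 7.7 tilt [-0.0004 -0.0012] j [-0.41  0.74  0.04  1.81 -0.05  0.59 -0.2 ] F [ 0.8  0.4 -3.4] gap 0.013134055349387328
grip h,v,s mm [-101.6   62.9    0.3]
top8 36 probe slope deg -31.7 top V at h=-20mm 0.0163
```

```bash
python3 -m inch '[[0,0.0042,0.003,0],[0,0.0042,0.003,0],[0,0.0042,0.003,0],[0,0.0042,0.003,0],[0,0.0042,0.003,0],[0,0.0042,0.003,0],[0,0,0,0],[0,0,0,0]]'
python3 - <<'E'
from h import *
for n in('scene','top'):
    snap(n,n+'9');rod(n+'9')
E
```

```text
t: 14.95
tcp_pos: [0.5494, 0.147, 0.1356]
tcp_rot: [-3.134, -0.211, 0.0]
ft_force: [-0.6, 1.1, -0.1]
finger_gap: 0.0142
t 15.0 tcp [0.5494 0.1473 0.1358] jawhead 7.73 tilt [0.0001 0.0004] j [-0.36  0.76  0.03  1.84 -0.04  0.55 -0.17] F [ 1.  1. -1.] gap 0.013564593826449766
grip h,v,s mm [-77.4  45.3  -0.1]
scene9 13 probe slope deg -40.8 top V at h=-20mm 0.0136
t 15.05 tcp [0.5495 0.1474 0.1358] jawhead 7.75 tilt [0.0002 0.0004] j [-0.36  0.76  0.03  1.84 -0.04  0.55 -0.17] F [-0.4  0.1 -2. ] gap 0.013791363406012693
grip h,v,s mm [-77.6  45.3  -0.2]
```

```bash
python3 -m inch '[[0,0.0044,0.0025,0],[0,0.0044,0.0025,0],[0,0.0044,0.0025,0],[0,0.0044,0.0025,0],[0,0.0044,0.0025,0],[0,0.0044,0.0025,0],[0,0.003,0.0017,0],[0,0.003,0.0017,0],[0,0,0,0],[0,0,0,0],[0,0,0,0]]'
python3 - <<'E'
from h import *
for n in('scene','top'):
    snap(n,n+'10');rod(n+'10')
a=cv2.imread('pics/scene10.png')[180:320,240:400];b=cv2.imread('pics/top10.png')[120:230,220:345]
cv2.imwrite('pics/c10.png',np.hstack([cv2.resize(a,(400,350),interpolation=2),cv2.resize(b,(400,350),interpolation=2)]))
E
```

```text
t: 16.15
tcp_pos: [0.5538, 0.1173, 0.1176]
tcp_rot: [-3.131, -0.214, -0.001]
ft_force: [-0.4, 5.2, 2.3]
finger_gap: 0.0141
t 16.2 tcp [0.5538 0.1173 0.1177] jawhead 7.83 tilt [0.0006 0.0028] j [-0.3   0.78  0.02  1.86 -0.03  0.5  -0.12] F [-1.5  5.1  2. ] gap 0.01369175050800618
grip h,v,s mm [-47.   27.2  -0.6]
t 16.25 tcp [0.5538 0.1173 0.1176] jawhead 7.84 tilt [0.0006 0.0028] j [-0.3   0.78  0.02  1.86 -0.03  0.5  -0.12] F [-1.7  5.1  1.8] gap 0.01368297023425015
grip h,v,s mm [-47.   27.1  -0.6]
```

View pics/c10.png

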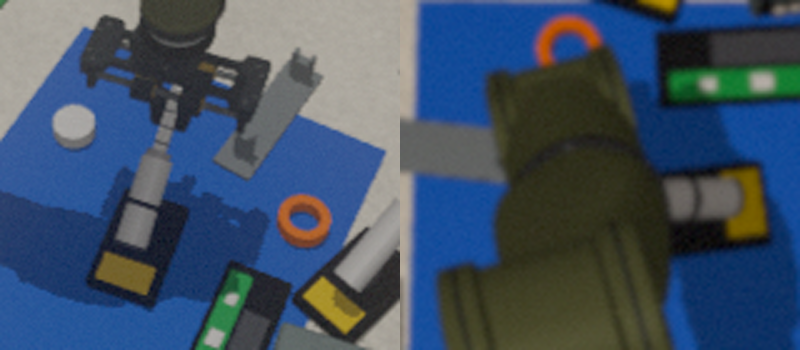

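The collar sits on the mouth at (152,150) in the left crop, 5.5 N has built up, and the grip is 54 mm from the mouth (53 expected). I'll press a little more to confirm.

```bash
python3 -m inch '[[0,0.0035,0.002,0],[0,0.0035,0.002,0],[0,0,0,0],[0,0,0,0],[0,0,0,0]]'
python3 - <<'E'
from h import *
snap('scene','s11');rod('s11')
E
```

```text
t: 16.75
tcp_pos: [0.5543, 0.1176, 0.1155]
tcp_rot: [-3.122, -0.222, -0.003]
ft_force: [-6.8, 17.2, 16.3]
finger_gap: 0.0136
t 16.8 tcp [0.5543 0.1176 0.1155] jawhead 8.13 tilt [0.0013 0.0115] j [-0.29  0.79  0.01  1.86 -0.03  0.49 -0.11] F [-7.1 16.9 16.5] gap 0.013405761903879244
grip h,v,s mm [-47.1  25.   -1. ]
```

It's a hard stop: 24 N with no advance, so the collar is seated. I'll draw back along the bore until the tip is only in the funnel. There I can re-level the rod by lowering the gripper with the mouth's lower lip as fulcrum.

```bash
python3 -m inch '[[0,-0.0035,-0.002,0],[0,-0.0035,-0.002,0],[0,-0.0052,-0.003,0],[0,-0.0052,-0.003,0],[0,-0.0052,-0.003,0],[0,-0.0052,-0.003,0],[0,-0.0052,-0.003,0],[0,-0.0052,-0.003,0],[0,-0.0052,-0.003,0],[0,-0.0052,-0.003,0],[0,-0.0052,-0.003,0],[0,-0.0052,-0.003,0],[0,-0.0052,-0.003,0],[0,-0.0052,-0.003,0],[0,0,0,0],[0,0,0,0],[0,0,0,0]]'
python3 - <<'E'
from h import *
for n in('scene','top'):
    snap(n,n+'12');rod(n+'12')
E
```

```text
t: 18.5
tcp_pos: [0.5453, 0.1763, 0.1532]
tcp_rot: [3.134, 0.211, -0.001]
ft_force: [-0.3, 0.6, -1.7]
finger_gap: 0.0136
t 18.55 tcp [0.5453 0.1763 0.1532] jawhead 7.69 tilt [-0.0003 -0.0004] j [-0.42  0.74  0.04  1.81 -0.05  0.59 -0.21] F [-0.7  0.2 -1.2] gap 0.013774573078623852
grip h,v,s mm [-106.7   62.7    0.2]
scene12 43 probe slope deg -29.6 top V at h=-20mm 0.017
t 18.6 tcp [0.5453 0.1764 0.1532] jawhead 7.69 tilt [-0.0003 -0.0003] j [-0.42  0.74  0.04  1.81 -0.05  0.59 -0.21] F [ 1.   0.1 -1.6] gap 0.013685373269399973
grip h,v,s mm [-106.8   62.7    0.2]
top12 44 probe slope deg -27.6 top V at h=-20mm 0.0172
```

```bash
python3 -m inch '[[0,-0.004,0.005,0],[0,-0.0038,0.0055,0],[0,-0.0022,0.0054,0],[0,-0.0022,0.0054,0],[0,-0.0017,0.0055,0],[0,-0.0017,0.0055,0],[0,-0.0013,0.0056,0],[0,-0.0013,0.0056,0],[0,-0.0008,0.0057,0],[0,-0.0008,0.0057,0],[0,0,0.0058,0],[0,0,0.0058,0],[0,0,0.002,0],[0,0,0,0],[0,0,0,0]]'
python3 - <<'E'
from h import *
for n in('scene','top'):
    snap(n,n+'13');rod(n+'13')
E
```

```text
t: 20.1
tcp_pos: [0.5428, 0.1964, 0.0849]
tcp_rot: [-3.134, -0.211, -0.0]
ft_force: [0.7, 0.9, -0.4]
finger_gap: 0.0133
t 20.15 tcp [0.5428 0.1964 0.0849] jawhead 7.72 tilt [0.0001 0.0001] j [-0.45  0.85  0.04  1.84 -0.06  0.46 -0.23] F [-0.1  1.2  0.1] gap 0.013671699263336315
grip h,v,s mm [-127.    -5.6    0.2]
scene13 50 probe slope deg 1.1 top V at h=-20mm -0.0033
t 20.2 tcp [0.5428 0.1963 0.085 ] jawhead 7.72 tilt [0.0001 0.0001] j [-0.45  0.85  0.04  1.84 -0.06  0.46 -0.23] F [ 0.9  0.5 -0.4] gap 0.013642611466621093
grip h,v,s mm [-126.9   -5.5    0.2]
top13 63 probe slope deg 2.3 top V at h=-20mm -0.0027
```

The rod is level again to about 1–2°. Now I'll withdraw it horizontally and rise to reading height.

```bash
python3 -m inch '[[0,-0.003,-0.001,0],[0,-0.006,-0.001,0],[0,-0.009,0,0],[0,-0.009,0,0],[0,-0.009,0,0],[0,-0.006,0,0],[0,0,0,0],[0,0,0,0],[0,0,-0.015,0],[0,0,-0.02,0],[0,0,-0.02,0],[0,0,-0.015,0],[0,0,0,0],[0,0,0,0]]'
python3 - <<'E'
from h import *
snap('wrist','w14');P,_=cloud('w14');p,M=pose();l=(P.reshape(-1,3)-p)@M
m=(abs(l[:,0])<.006)&(l[:,2]<-.01)&(l[:,2]>-.05)&(l[:,1]>-.06)&(l[:,1]<.03)
c=np.polyfit(l[m,1],l[m,2],1)
m&=abs(np.polyval(c,l[:,1])-l[:,2])<.003;c=np.polyfit(l[m,1],l[m,2],1);print('handle top: slope deg (tool z down)',np.degrees(c[0]),'top at 0',c[1],'tail',l[m,1].min())
for n in('scene','top'):
    snap(n,n+'14');rod(n+'14')
goto(.518,-.203,.1555)
E
```

```text
t: 21.6
tcp_pos: [0.5373, 0.2376, 0.1574]
tcp_rot: [-3.134, -0.211, -0.001]
ft_force: [-0.6, 0.0, -1.1]
finger_gap: 0.0138
t 21.65 tcp [0.5368 0.2376 0.1567] jawhead 7.7 tilt [-0.0006 -0.0003] j [-0.53  0.75  0.06  1.77 -0.07  0.63 -0.29] F [-0.1  0.2 -1.7] gap 0.01362552790029277
handle top: slope deg (tool z down) -0.2838630410845524 top at 0 -0.025523198539015274 tail -0.04747404687075976
t 21.7 tcp [0.5366 0.2376 0.1563] jawhead 7.71 tilt [-0.0013 -0.0006] j [-0.53  0.75  0.06  1.77 -0.07  0.63 -0.29] F [ 0.2 -0.2 -1.2] gap 0.0134941522159312
grip h,v,s mm [-168.6   65.8    1. ]
scene14 67 probe slope deg -0.8 top V at h=-20mm 0.0662
t 21.75 tcp [0.5365 0.2376 0.1561] jawhead 7.72 tilt [-0.0016 -0.0008] j [-0.53  0.75  0.06  1.77 -0.07  0.63 -0.29] F [-0.1 -0.5 -1.4] gap 0.013810750575658016
grip h,v,s mm [-168.7   65.6    1.1]
top14 89 probe slope deg 0.4 top V at h=-20mm 0.0665
t 21.75 tcp [0.5365 0.2376 0.1561] jawhead 7.72 tilt [-0.0016 -0.0008] j [-0.53  0.75  0.06  1.77 -0.07  0.63 -0.29] F [-0.1 -0.5 -1.4] gap 0.013810750575658016
shift tool [-0.0775  0.4341  0.0009] turn None
```

The rod is level within 0.5° and clear. I'll carry it toward the lens in two legs.

```bash
python3 -m inch '[[-0.004,0.02,0,0],[-0.0077,0.036,0,0],[-0.0077,0.036,0,0],[-0.0077,0.036,0,0],[-0.0077,0.036,0,0],[-0.0077,0.036,0,0],[-0.0077,0.036,0,0],[-0.0077,0.036,0,0],[-0.0077,0.036,0,0],[-0.0077,0.036,0,0],[-0.004,0.02,0,0],[0,0.01,0,0],[0,0,0,0],[0,0,0,0]]' && python3 -m inch '[[0,0.012,0,0],[0,0.015,0,0],[0,0.015,0,0],[0,0.012,0,0],[0,0.006,0,0],[0,0,0,0],[0,0,0,0],[0,0,0,0]]'
python3 - <<'E'
from h import *
L=np.array([.536,-.335])
p,M=pose();tip=p+M@[0,.1305,-.0175];print('est tip',tip.round(4),'rel lens mm',((tip[:2]-L)*1e3).round(1))
for n in('scene','top'):
    snap(n,n+'15');P,_=cloud(n+'15');p,M=pose();l=(P.reshape(-1,3)-p)@M
    m=(abs(l[:,0])<.008)&(l[:,1]>.056)&(l[:,1]<.15)&(l[:,2]<-.005)&(l[:,2]>-.04)
    if m.sum()>5:
        c=np.polyfit(l[m,1],l[m,2],1);print(n,m.sum(),'ymax',l[m,1].max().round(4),'slope',np.degrees(c[0]).round(1),'x',np.median(l[m,0]).round(4),'z',np.median(l[m,2]).round(4))
a=cv2.imread('pics/scene15.png')[240:420,120:320];b=cv2.imread('pics/top15.png')[100:260,320:500]
cv2.imwrite('pics/c15.png',np.hstack([cv2.resize(a,(400,360),interpolation=2),cv2.resize(b,(400,360),interpolation=2)]))
E
```

```text
t: 23.15
tcp_pos: [0.511, -0.1413, 0.1565]
tcp_rot: [-3.133, -0.214, 0.0]
ft_force: [0.8, 0.5, -1.7]
finger_gap: 0.0134
t: 23.95
tcp_pos: [0.5188, -0.2015, 0.1567]
tcp_rot: [-3.133, -0.213, 0.0]
ft_force: [-1.4, -0.2, -1.5]
finger_gap: 0.0139
t 23.95 tcp [ 0.5188 -0.2015  0.1567] jawhead 7.79 tilt [-0.0002  0.0009] j [ 0.32  0.71 -0.06  1.86  0.07  0.58  0.36] F [-1.4 -0.2 -1.5] gap 0.013856049571751223
est tip [ 0.5365 -0.3308  0.1741] rel lens mm [0.5 4.2]
t 24.0 tcp [ 0.5188 -0.2015  0.1568] jawhead 7.8 tilt [-0.0002  0.0007] j [ 0.32  0.71 -0.06  1.86  0.07  0.58  0.36] F [-0.1  0.7 -1.2] gap 0.013707723967546524
scene 74 ymax 0.1294 slope 0.3 x 0.0022 z -0.0195
t 24.05 tcp [ 0.5189 -0.2016  0.1568] jawhead 7.8 tilt [-0.0001  0.0005] j [ 0.32  0.71 -0.06  1.86  0.07  0.58  0.36] F [ 1.1 -0.4 -1.5] gap 0.013409738714712264
```

View pics/c15.png

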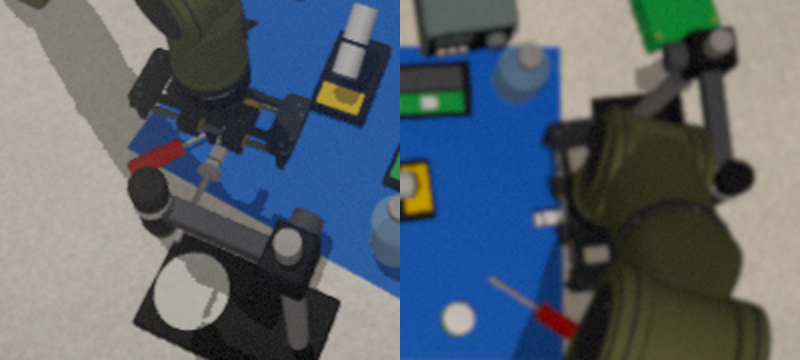

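The scene view shows the probe under the boom and barrel, with the arm clear of both. The estimated tip is 4 mm short of the lens axis, so I'll nudge 4 mm, settle, do a final check and hand in.

```bash
python3 -m inch '[[0,0.002,0,0],[0,0.002,0,0],[0,0,0,0],[0,0,0,0],[0,0,0,0],[0,0,0,0],[0,0,0,0],[0,0,0,0],[0,0,0,0],[0,0,0,0]]'
python3 - <<'E'
from h import *
p,M=pose();tip=p+M@[0,.1305,-.0175];print('tip',tip.round(4),((tip[:2]-[.536,-.335])*1e3).round(1),'vel',np.abs(manip.read_state()['joint_velocities']).max())
snap('scene','s16');P,_=cloud('s16');l=(P.reshape(-1,3)-p)@M
m=(abs(l[:,0])<.008)&(l[:,1]>.056)&(l[:,1]<.15)&(l[:,2]<-.005)&(l[:,2]>-.04)
print(m.sum(),l[m,1].max(),'slope',np.degrees(np.polyfit(l[m,1],l[m,2],1)[0]))
print(manip.sign_off())
E
```

```text
t: 25.05
tcp_pos: [0.5194, -0.2064, 0.1568]
tcp_rot: [-3.134, -0.212, -0.0]
ft_force: [-0.4, -0.3, -1.4]
finger_gap: 0.0134
t 25.05 tcp [ 0.5194 -0.2064  0.1568] jawhead 7.72 tilt [-0.      0.0001] j [ 0.33  0.71 -0.06  1.85  0.07  0.58  0.37] F [-0.4 -0.3 -1.4] gap 0.013410064997779617
tip [ 0.5369 -0.3357  0.1743] [ 0.9 -0.7] vel 0.0018837116892997051
76 0.1291352799802113 slope 0.16273825363257535
the job is handed in; nothing more can be done
None
```

I took the rod off its rest, pushed its probe into the empty holder's sleeve until the collar stopped, and drew it right out. I then handed the job in at about 25 s, with the rod held under the lens.

- **Tilting the rod:** the moves cannot tilt the tool. I hooked the tip under the mouth's upper lip and raised the gripper until the rod reached 30°. After drawing back, I levelled it again over the lower lip.
- **Full insertion:** the force rose from about 5 N to about 24 N with the collar no further in. The grip was about 54 mm from the mouth, against 53 mm expected.
- **Final pose:** I put the tip about 1 mm from the lens axis and 66 mm below the lens, level within 0.5°, with the joints at rest and the rod still gripped. The tip position is worked out from the gripper pose. The last picture showed the probe to within 1–2 mm of the expected tip, with the boom possibly hiding the end.
- **Failures and disagreements:** the first grasp closed on nothing because I lifted too early, and I repeated it after checking that the rod had not moved. The rod also slid back about 2–3 mm in the grip, which I allowed for.
- **Not measured:** I saw no contact with the microscope, and the bystanders in the later pictures looked unmoved, but I did not measure their positions.

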